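Hold a gusseted bracket against a sprung buffer for fastening

ROBOT

A 7-joint arm with a two-finger parallel gripper is mounted at the origin on a cart in front of the work surface, level with it; the furniture and walls round the work are solid. World frame = base frame: x ahead of the robot, y to its left, z up, the work surface at z = 0. Lengths are in m, angles in rad, forces in N, time in s.
With the tool pointing down it reaches from about 0.4 to 0.875 m from the base axis. Payload 19.3 kg.
Tool frame: the origin (TCP) lies at the very end of the fingers, on their centre line; the grasp point (between the pads) lies 19 mm behind it; z points along the fingers, y is the line along which they close (so a half turn about z gives the same grasp; the last joint's range is limited). The gripper opens to 85 mm and grips with 20 to 120 N. Pads are 22 mm wide; open, the fingers measure 114 mm over their backs; the gripper's body (76 mm by 85 mm) begins 54 mm behind the grasp point. The pads swing forward as they close: fully open they stand 13 mm farther back than shut.
Start: joints at [-1.302, 0.521, -0.036, 1.599, 0.021, 1.021, -0.113], TCP at [0.208, 0.589, 0.231] pointing down, gripper open.
Joint ranges: [-2.91, 2.91], [-0.3, 2.13], [-1.5, 1.42], [0.17, 2.43], [-1.26, 4.41], [0.16, 1.93], [-2.52, 2.52]. Speed limits (rad/s): [1.89, 1.89, 2.39, 2.39, 3.01, 3.01, 3.01].

INTERFACE

Orientations are given as [roll, pitch, yaw] about the fixed x, y, z axes, in that order (R = Rz(yaw) Ry(pitch) Rx(roll)).
In Python, from workcell import bot gives the robot as it stands.
- The arm moves only by the shell command python3 -m crank 'ROWS' [FORCE]. ROWS is a JSON object of lists of equal length, an entry for each row: "travel": the shift along the world's x, y, z in cm, a list of three; "turn": the turn, a rotation vector about the world's x, y, z in degrees, a list of three; "gripper": the closure, from 0 (fully open) to 1 (shut). A call has exactly 5 rows; each row is the pose to reach, as a shift and turn from the pose commanded when the call began; what a row does not reach only later rows make up. A row lasts 1/10 s, in which the tool goes at most 50 mm and 8.59 degrees, less where a joint would pass 70% of its speed; a pose out of reach is approached as far as the arm can. A call with a gripper value outside its range is refused whole. The fingers move at their own pace and stop on an object; FORCE is the grip in N (left out, the last holds). Time passes only in rows, so rows that repeat a pose let the fingers close, or fill a call up. It gives the time, the measured TCP pose, the force, the opening and the grip force at its end, in the units of the state.
- bot.observe(): the state, without advancing time (a new reading comes with each control period).
- bot.grab_frame(name): name is "side" or "top" or "wrist"; returns a dict with "pixels" (480x640x3 uint8, red, green, blue), "fx", "fy", "cx", "cy" (pixels), "extrinsics" (4x4, takes a point from world to camera coordinates). Camera axes: x right, y down, z forward; pixel columns grow to the right and rows downward; lengths in m; the calibration is good to about 2 mm. A picture is of the moment at which its call begins. There is no depth.
- bot.job_done(): hands the job in; it is judged then, once.
The state is a dict: "clock": time; "qpos": joint angles; "qd": joint speeds; "joint_efforts": joint torques, N m; "position": TCP position; "tool_rot": TCP orientation; "force": force on the tool from outside, world axes, zero at the start; "moment": the same for the moment, N m; "grip_width": finger opening in m; "finger_force": force on a finger pad.
Only numpy, scipy, OpenCV 4.12 (cv2) and the standard library are available. Lean on these libraries where they do the work, as an engineer would, in place of code of your own. Each camera call takes 0.05 s, during which the arm holds its last target. There are 200 camera calls.

TASK

Be the third hand for a colleague who will bolt the gusseted bracket to the fixture: set the bracket on the fixture's base plate, in line and just clear of the sprung buffer plate, its upright towards the buffer, and press it down so that its foot sits flat. Then push it along the base squarely against the buffer and keep it pressed on the buffer with a steady 12 newtons or so (8 to 16 is fine), without ever driving the buffer to the end of its travel, with the foot still flat and the two screw holes of the base showing in the bracket's slots. Finish while still holding it pressed like that, and leave everything else on the bench alone.

Things in the scene. Friction and masses are not known exactly. Their poses are not given: they have to be found in the camera images.
- bracket: Loose aluminium bracket with a gusset, 0.15 to 0.3 kg. Origin: centre of the foot's underside; z up, x towards its upright. Foot 70 (x) x 54 (y) x 8 mm, two slots 16 (x) x 12 (y) mm centred at x -15, y +-15 mm. Upright at x 27 to 35 mm, 54 mm wide, 50 mm high from the underside. Lies foot down, left or right of the fixture, upright away from the robot within 0.7 rad.
- bracket_face (a point): Point on the bracket's flat outer face (x = +35 mm), which meets the buffer; on its centre line, 24 mm above the underside; axes as the bracket's.
- bracket_rib (a point): Point in the bracket's central gusset rib, a good place to grip, at x = 5, y = 0, 33 mm above the underside; axes as the bracket's. The rib is 10 mm thick (y -5 to +5), runs from foot to upright; full height (from 8 to 44 mm above the underside) over x = -5 to +27 mm, then sloping down towards -x. Fingers go at its two sides, from above.
- fixture: Fixture bolted to the bench. Origin: centre of the underside of its dark base plate, 170 (x) x 110 (y) x 12 mm; x points from its free end (nearer the robot) to its grey end wall (x 73 to 85 mm, 58 mm high), z up; turned up to 0.35 rad. Before the wall the aluminium buffer plate, 8 mm thick, 80 mm wide, 14 to 58 mm above the bench, its front face at x = 35 mm when free.
- buffer_rest (a point): Fixed point of the fixture where the middle of the buffer's front face is while nothing presses it, 36 mm above the bench; axes as the fixture's.
- screw_holes (a point): Midpoint between the two 5 mm screw holes in the base plate's top, fixture x = -9, y = 0 (holes at y +-15 mm), 12 mm above the bench. They lie mid-slot when the bracket is centred (y = 0) and the buffer is pressed in by 6 mm. Two low screw heads (4 mm) stand on the base near its free end, x = -70, y = +-42 mm.
- buffer (a joint): How far the buffer plate is pushed in along the fixture's +x, in m: 0 free, end of travel 0.014. A spring pushes back with 2 N per mm (no preload): 8 N at 0.004, 12 N at 0.006, 16 N at 0.008. Friction of the foot on the base adds to the push felt at the wrist, the more so the harder the bracket is pressed down.
- low_angle: The other loose aluminium angle: lower (30 mm high), 50 x 50 mm, without gusset or slots. Not wanted here; it lies on the other side of the fixture. Leave alone.
- cal_mass_0: Brass-coloured calibration mass with a knob, 36 mm wide, 52 mm high. Leave alone.
- cal_mass_1: Stainless calibration mass with a knob, 28 mm wide, 40 mm high. Leave alone.
- accel_0: Small accelerometer, 14 x 21 x 19 mm. Leave alone.
- bnc_tee: Metal tee connector, 29 x 46 x 18 mm, lying. Leave alone.
- screwdriver_green: Screwdriver with green handle, 149 mm long, 25 mm thick, lying between fixture and robot. Leave alone.
There are look-alikes about, which are no part of the job. Leave any green look-alike of the bracket alone.

How it is judged:
On the way:
1. the bracket sits flat and in line on the base plate, pressed down with more than 5 N in all (its weight included), its face clear of the free buffer (z of bracket in the frame of fixture between 0.0095 and 0.0145 m and angle between bracket's own z axis and vertical below 0.05 rad and angle between the x axis of bracket and the x axis of fixture, either way round below 0.09 rad and y of bracket in the frame of fixture between -0.005 and 0.005 m and contact force between bracket and fixture above 5 N and x of bracket_face in the frame of fixture between -0.03 and 0.0335 m and value of joint buffer below 0.0015 m), for 0.2 s.
At the end, for the whole second after the job is handed in: Robot at rest, still holding the bracket, its upright against the buffer with 8 to 16 N (pushed in 4 to 8 mm, by the bracket only); foot flat on the base plate (2.5 mm, 0.05 rad), square to the buffer within 0.09 rad and within 5 mm of the middle sideways (z of bracket in the frame of fixture between 0.0095 and 0.0145 m and angle between bracket's own z axis and vertical below 0.05 rad and angle between the x axis of bracket and the x axis of fixture, either way round below 0.09 rad and y of bracket in the frame of fixture between -0.005 and 0.005 m and value of joint buffer between 0.004 and 0.008 m and x of bracket_face in the frame of fixture between 0.0375 and 0.0445 m and contact force between bracket and fixture above 7 N and contact force between the fingers and bracket above 2 N and contact force between each of the arm, the fingers and fixture below 0.5 N and linear speed of bracket below 0.01 m/s and velocity of joint buffer between -0.01 and 0.01 m/s); the arm keeps its last pose, push and grip.
It fails at once if the buffer is driven to the end of its travel (beyond 12.5 mm) (value of joint buffer above 0.0125 m).
It fails at once if another thing on the bench is moved by more than 20 mm (distance of any of low_angle, cal_mass_0, cal_mass_1, accel_0, bnc_tee, screwdriver_green from where it was at the start of the episode above 0.02 m).
It also fails if it takes over 51 s, if anything falls off the work surface, if the arm or the gripper's body presses on something with over 40 N, if the wrist force passes 120 N, or if a joint passes its speed limit or range.

## Working session

There is one attempt and no reset: what is moved stays moved. The work goes in short steps, Python scripts to look and compute and a shell command to move; the robot and the scene stay as the last step left them, time stands still between calls to the robot, and variables do not carry over. Pictures are saved under pics/ and viewed, at most 13 in all, crops included, and the job is handed in when it is done.

```bash
mkdir -p pics; ls
python3 - <<'E'
from workcell import bot
import cv2,numpy as np
s=bot.observe();print(s['clock'],s['position'],s['tool_rot'],s['force'],s['grip_width'])
for n in ['top','side']:
    f=bot.grab_frame(n);cv2.imwrite(f'pics/{n}0.png',f['pixels'][:,:,::-1])
    print(n,f['fx'],f['fy'],f['cx'],f['cy'],np.round(f['extrinsics'],4).tolist())
E
```

```text
pics
0.0 [0.20764614 0.5891489  0.23072804] [-3.14048887e+00  5.83492033e-05  2.80276294e+00] [ 0.30581265 -0.52886018  0.24766733] 0.08529120965034653
top 433.4866994303366 433.4866994303366 314.38987690115755 232.24234896032172 [[0.0104, -0.9999, -0.0018, 0.0408], [-0.9914, -0.0101, -0.1304, 0.4927], [0.1303, 0.0031, -0.9915, 0.8249], [0.0, 0.0, 0.0, 1.0]]
side 441.80621061253487 441.80621061253487 321.2766988249855 241.77500769744108 [[0.9257, -0.3782, 0.0077, -0.4508], [-0.1643, -0.4202, -0.8924, 0.1489], [0.3408, 0.8248, -0.4511, 0.7613], [0.0, 0.0, 0.0, 1.0]]
```

View pics/top0.png

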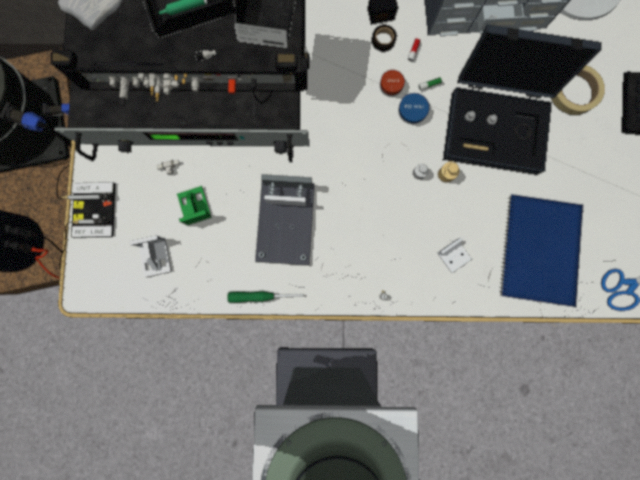

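View pics/side0.png

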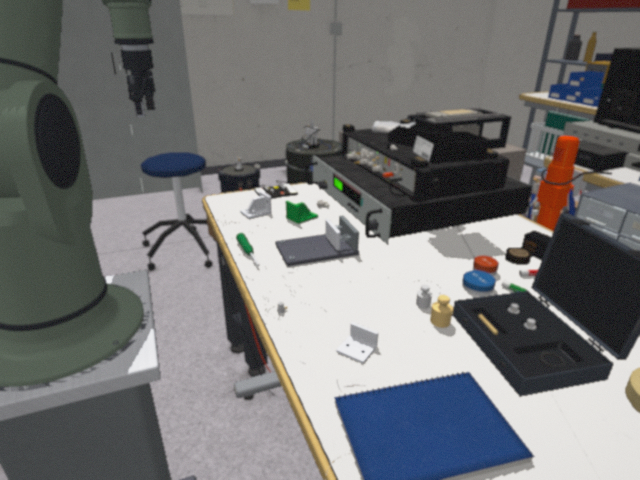

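Top view: the bracket is at (155,255), left of the fixture, which is at (287,220). Candidates: green look-alike (195,205), low angle with no gusset (455,255), and the grey gusseted one (155,255). I choose the last and check it in a close crop.

```bash
python3 - <<'E'
import cv2,numpy as np
a=cv2.imread('pics/top0.png')
c1=cv2.resize(a[225:285,125:195],None,fx=5.7,fy=5.7,interpolation=cv2.INTER_CUBIC)
c2=cv2.resize(a[165:275,245:335],None,fx=4,fy=4,interpolation=cv2.INTER_CUBIC)
h=max(c1.shape[0],c2.shape[0])
p=lambda c:cv2.copyMakeBorder(c,0,h-c.shape[0],0,0,cv2.BORDER_CONSTANT)
cv2.imwrite('pics/crop0.png',np.hstack([p(c1),p(c2)]))
E
cat > h.py <<'E'
import numpy as np
from workcell import bot
def ray(f,u,v,z):
    T=np.array(f['extrinsics']);R=T[:3,:3];o=-R.T@T[:3,3]
    d=R.T@np.array([(u-f['cx'])/f['fx'],(v-f['cy'])/f['fy'],1]);return o+d*(z-o[2])/d[2]
def proj(f,p):
    T=np.array(f['extrinsics']);c=T[:3,:3]@np.array(p)+T[:3,3]
    return [round(float(x),1) for x in (f['cx']+f['fx']*c[0]/c[2],f['cy']+f['fy']*c[1]/c[2])]
def tri(obs):
    A=[];b=[]
    for f,u,v in obs:
        T=np.array(f['extrinsics']);R=T[:3,:3];o=-R.T@T[:3,3]
        d=R.T@np.array([(u-f['cx'])/f['fx'],(v-f['cy'])/f['fy'],1]);d/=np.linalg.norm(d)
        P=np.eye(3)-np.outer(d,d);A.append(P);b.append(P@o)
    return np.linalg.lstsq(np.vstack(A),np.hstack(b),rcond=None)[0]
E
python3 - <<'E'
from h import *
f=bot.grab_frame('top')
for u,v in [(155,255),(195,205),(262,175),(313,180),(311,265),(256,262)]: print(u,v,ray(f,u,v,0.01).round(3))
E
```

```text
155 255 [0.446 0.367 0.01 ]
195 205 [0.549 0.291 0.01 ]
262 175 [0.613 0.155 0.01 ]
313 180 [0.604 0.05  0.01 ]
311 265 [0.429 0.052 0.01 ]
256 262 [0.434 0.163 0.01 ]
```

View pics/crop0.png

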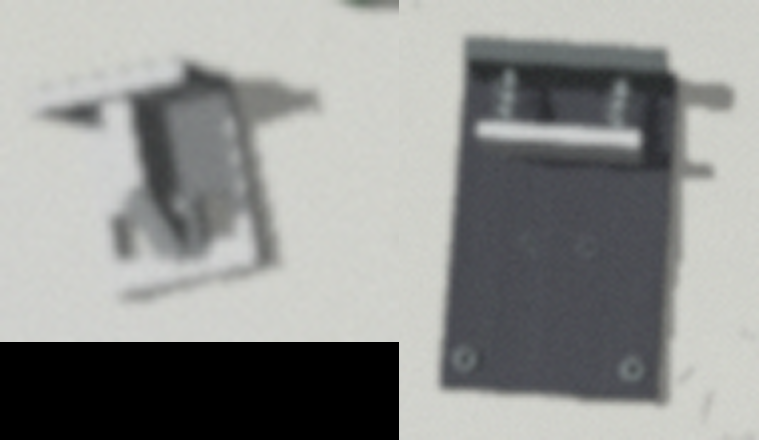

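The crop confirms it: grey angle with a central rib and foot slots, upright towards the top of the picture and turned left by about 0.22 rad. Fixture yaw is about -0.05. I'll move above the bracket for a wrist view.

```bash
python3 -m crank '{"travel":[[3,-4,1],[7,-8,2],[10,-12,3],[14,-16,4],[17,-20,5]],"turn":[[0,0,6],[0,0,12],[0,0,18],[0,0,24],[0,0,30]],"gripper":[0,0,0,0,0]}' 40
python3 -m crank '{"travel":[[2,-2,0],[2,-2,0],[2,-2,0],[2,-2,0],[2,-2,0]],"turn":[[0,0,2],[0,0,2],[0,0,2],[0,0,2],[0,0,2]],"gripper":[0,0,0,0,0]}'
python3 - <<'E'
from h import *
import cv2
s=bot.observe();print(s['clock'],s['position'],s['tool_rot'],s['qpos'])
f=bot.grab_frame('wrist');cv2.imwrite('pics/w1.png',f['pixels'][:,:,::-1]);np.save('w1.npy',f,allow_pickle=True)
T=np.array(f['extrinsics']);print(f['fx'],-T[:3,:3].T@T[:3,3],T[2,:3])
E
```

```text
clock: 0.65
position: [0.3681, 0.4013, 0.2781]
tool_rot: [-3.141, -0.0, -2.953]
force: [1.1, -0.2, 0.6]
grip_width: 0.0853
finger_force: 0.0
clock: 1.15
position: [0.386, 0.3839, 0.2777]
tool_rot: [3.142, -0.0, -2.92]
force: [0.9, 0.7, 0.4]
grip_width: 0.0855
finger_force: 0.0
1.15 [0.38603143 0.38387765 0.27770112] [ 3.14158887e+00 -4.37639963e-04 -2.92037118e+00] [-0.81235045  0.34588588 -0.10335087  1.75446258  0.04015706  1.04363364
  0.86217549]
356.8159524225192 [0.31840175 0.3693899  0.42078417] [ 0.26023824  0.05763504 -0.96382273]
```

View pics/w1.png

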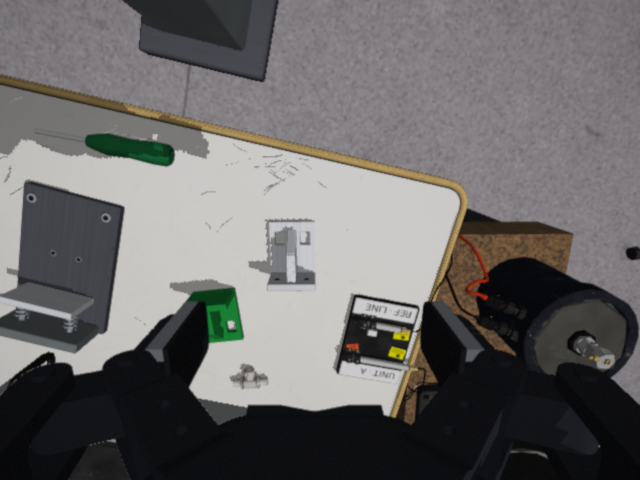

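Wrist view 1 shows the bracket at (292,255) with its edges nearly vertical, so its yaw is about 0.22. The fixture is at (70,260), with its holes at (53,253) and (79,260). Next, a wrist view over the fixture.

```bash
python3 -m crank '{"travel":[[2,-5,0],[4,-9,0],[5,-14,0],[7,-18,0],[9,-22,0]],"turn":[[0,0,-3],[0,0,-6],[0,0,-9],[0,0,-12],[0,0,-15]],"gripper":[0,0,0,0,0]}' 40
python3 -m crank '{"travel":[[1,-3,0],[1,-3,0],[1,-3,0],[1,-3,0],[1,-3,0]],"turn":[[0,0,0],[0,0,0],[0,0,0],[0,0,0],[0,0,0]],"gripper":[0,0,0,0,0]}'
python3 - <<'E'
from h import *
import cv2
f=bot.grab_frame('wrist');cv2.imwrite('pics/w2.png',f['pixels'][:,:,::-1]);np.save('w2.npy',f,allow_pickle=True)
a=np.load('w1.npy',allow_pickle=True).item()['pixels'][:,:,::-1]
b=f['pixels'][:,:,::-1]
c1=cv2.resize(a[205:305,250:340],None,fx=4,fy=4,interpolation=cv2.INTER_CUBIC)
c2=cv2.resize(a[175:355,0:130],None,fx=2.2,fy=2.2,interpolation=cv2.INTER_CUBIC)
c1=c1[:396]
cv2.imwrite('pics/c2.png',np.hstack([c1,c2[:396]]))
E
```

```text
clock: 1.7
position: [0.4771, 0.1617, 0.2782]
tool_rot: [3.141, 0.0, 3.098]
force: [0.7, 1.2, 0.2]
grip_width: 0.0854
finger_force: 0.0
clock: 2.2
position: [0.4866, 0.1342, 0.2779]
tool_rot: [3.141, -0.0, 3.101]
force: [0.0, 0.1, 0.4]
grip_width: 0.0852
finger_force: 0.0
```

View pics/w2.png

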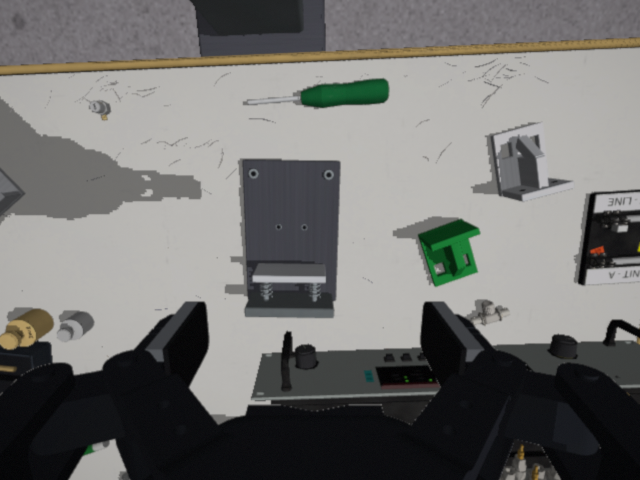

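View pics/c2.png

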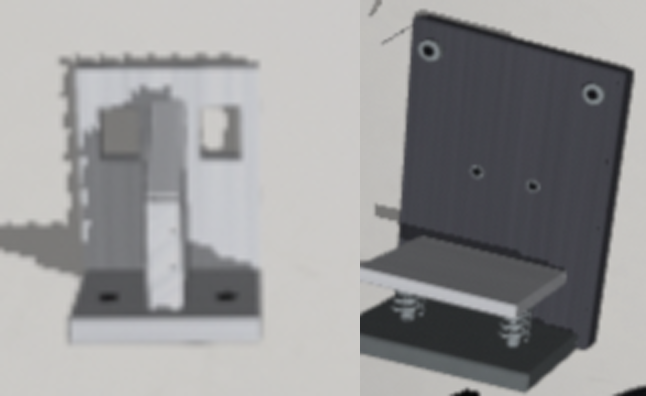

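Wrist view 2 shows the fixture face-on, with holes at (278,227) and (304,227), screw heads at (253,174) and (329,175), and the buffer top at (289,272). The bracket is at (525,165). I'll triangulate from both views.

Run:
```python
from h import *
import cv2
F=[np.load(f'w{i}.npy',allow_pickle=True).item() for i in (1,2)]
G=[cv2.cvtColor(f['pixels'],cv2.COLOR_RGB2GRAY) for f in F]
def blob(g,u,v,r=4,bright=False):
    u,v=round(u),round(v);p=g[v-r:v+r+1,u-r:u+r+1].astype(float)
    w=np.clip((p-np.median(p))*(1 if bright else -1)-8,0,None)
    yy,xx=np.mgrid[-r:r+1,-r:r+1];return u+(w*xx).sum()/w.sum(),v+(w*yy).sum()/w.sum()
P={}
for n,a,b,k in [('hR',(53.2,253.2),(278.5,227.5),(3,False)),('hL',(78.6,259.5),(304,227.5),(3,False)),('sR',(31.4,197.7),(253,174),(6,True)),('sL',(105.9,217.7),(329,175),(6,True))]:
    q=[blob(G[i],*p,*k) for i,p in enumerate((a,b))]
    P[n]=tri([(F[i],*q[i]) for i in (0,1)])
    print(n,np.round(q,1).tolist(),P[n].round(4),[ray(F[i],*q[i],.012 if n[0]=='h' else .016)[:2].round(4).tolist() for i in (0,1)])
def sub(g,p): return cv2.cornerSubPix(g,np.array([[p]],np.float32),(3,3),(-1,-1),(3,30,.01))[0,0]
for n,p,z in [('footR',(269.5,221.5),.008),('footL',(314.2,221),.008),('upinR',(267.3,284.7),.05),('upinL',(315.2,283.5),.05),('upoutR',(267.3,290.7),.05),('upoutL',(315.2,290),.05),('ribR',(286.7,254.5),.044),('ribL',(296,253.7),.044)]:
    q=sub(G[0],p);X=ray(F[0],*q,z);print(n,q.round(1),X.round(4),'raw',ray(F[0],*p,z).round(4),'view2 pred',proj(F[1],X))
b=F[1]['pixels'][:,:,::-1]
cv2.imwrite('pics/c3.png',cv2.resize(b[115:210,470:590],None,fx=6,fy=6,interpolation=cv2.INTER_CUBIC))
```

```text
hR [[52.6, 252.7], [278.0, 226.6]] [0.5051 0.0911 0.0129] [[0.5055, 0.0905], [0.5054, 0.091]]
hL [[78.0, 259.3], [303.9, 227.1]] [0.5068 0.1213 0.0133] [[0.5072, 0.1205], [0.5073, 0.1213]]
sR [[31.4, 197.5], [253.4, 173.2]] [0.4425 0.0682 0.0162] [[0.4424, 0.068], [0.4427, 0.0682]]
sL [[105.9, 217.4], [328.8, 174.1]] [0.447  0.1521 0.0162] [[0.447, 0.152], [0.4471, 0.1521]]
footR [269.5 221.5] [0.4123 0.3362 0.008 ] raw [0.4123 0.3362 0.008 ] view2 pred [494.0, 134.7]
footL [314.6 220.9] [0.4    0.3879 0.008 ] raw [0.4002 0.3874 0.008 ] view2 pred [542.6, 120.9]
upinR [266.7 284. ] [0.473  0.3497 0.05  ] raw [0.4736 0.3505 0.05  ] view2 pred [521.4, 193.9]
upinL [314.7 283.7] [0.461  0.4016 0.05  ] raw [0.4606 0.4021 0.05  ] view2 pred [573.6, 180.2]
upoutR [266.5 290.9] [0.4811 0.3509 0.05  ] raw [0.4807 0.3518 0.05  ] view2 pred [521.6, 201.7]
upoutL [315.3 289.9] [0.468  0.4039 0.05  ] raw [0.4682 0.4038 0.05  ] view2 pred [574.7, 187.0]
ribR [286.2 255.8] [0.438  0.3642 0.044 ] raw [0.4364 0.3645 0.044 ] view2 pred [536.2, 158.5]
ribL [296.  253.7] [0.4333 0.3743 0.044 ] raw [0.4333 0.3743 0.044 ] view2 pred [546.7, 153.3]
```

View pics/c3.png

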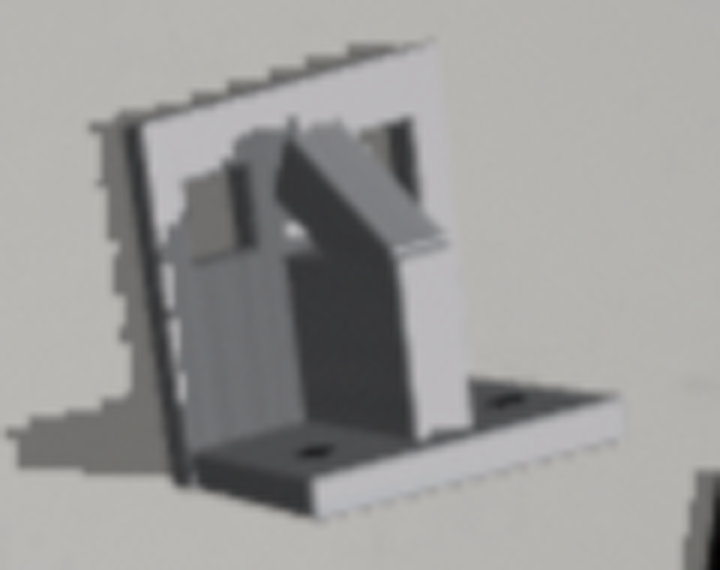

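The heights agree: holes triangulate at 13 mm, screw heads at 16 mm, and the foot and upright corners reproject within about 1 px. That puts the bracket at (0.440,0.370) with yaw 0.23, and the rib at (0.445,0.371). The fixture is at (0.515,0.106) with yaw -0.057. Going to grasp.

```bash
python3 -m crank '{"travel":[[-0.7,4.5,0],[-1.4,9,0],[-2.2,13.5,-2],[-3,18,-4],[-3.8,22,-7]],"turn":[[0,0,3],[0,0,6],[0,0,9],[0,0,12],[0,0,15.6]],"gripper":[0.3,0.4,0.4,0.4,0.4]}' 60
python3 -m crank '{"travel":[[-0.35,1.7,-4],[-0.35,1.7,-8],[-0.35,1.7,-8],[-0.35,1.7,-8],[-0.35,1.7,-8]],"turn":[[0,0,0],[0,0,0],[0,0,0],[0,0,0],[0,0,0]],"gripper":[0.4,0.4,0.4,0.4,0.4]}'
python3 - <<'E'
from h import *
import cv2
s=bot.observe();print(s['position'],s['tool_rot'])
f=bot.grab_frame('wrist');b=f['pixels'][:,:,::-1].copy()
R=np.array([[np.cos(.23),-np.sin(.23)],[np.sin(.23),np.cos(.23)]])
for x,y,z in [(-5,-5,44),(-5,5,44),(27,-5,44),(27,5,44),(-35,-27,8),(-35,27,8),(27,27,50),(27,-27,50)]:
    w=R@[x/1e3,y/1e3]+[.4403,.3697];u,v=proj(f,[*w,z/1e3]);cv2.circle(b,(int(u),int(v)),3,(0,0,255),1)
cv2.imwrite('pics/w3.png',b)
E
```

```text
clock: 2.75
position: [0.4482, 0.3558, 0.2084]
tool_rot: [3.14, 0.002, -2.908]
force: [1.3, -0.1, -0.2]
grip_width: 0.0514
finger_force: 0.0
clock: 3.25
position: [0.4465, 0.3699, 0.1305]
tool_rot: [3.14, 0.002, -2.912]
force: [-0.2, 0.6, 0.6]
grip_width: 0.0512
finger_force: 0.0
[0.44652897 0.36989526 0.13050403] [ 3.14037010e+00  2.44401642e-03 -2.91209224e+00]
```

View pics/w3.png

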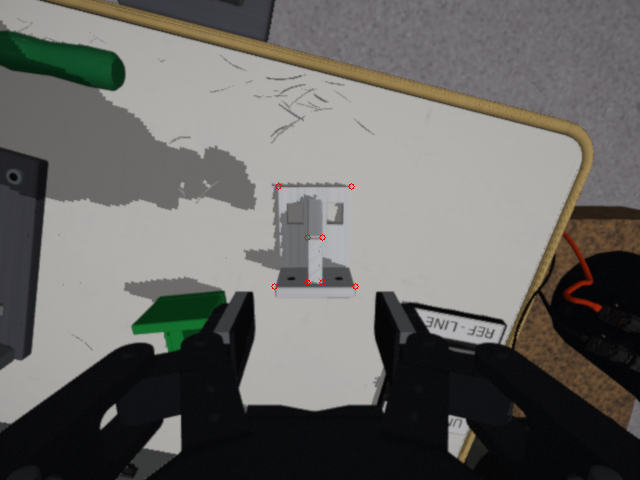

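The predicted points (red) fall on the bracket's corners within 1–2 px, with the rib at (315,237–282), centred between the fingers. Descend and grip.

```bash
python3 -m crank '{"travel":[[-0.1,0.1,-3],[-0.1,0.1,-6],[-0.1,0.1,-9],[-0.1,0.1,-11.4],[-0.1,0.1,-11.4]],"turn":[[0,0,0],[0,0,0],[0,0,0],[0,0,0],[0,0,0]],"gripper":[0.4,0.4,0.4,0.4,0.4]}' 60
python3 -m crank '{"travel":[[0,0,0],[0,0,0],[0,0,0],[0,0,0],[0,0,0]],"turn":[[0,0,0],[0,0,0],[0,0,0],[0,0,0],[0,0,0]],"gripper":[0.7,0.8,0.9,1,1]}' 100
python3 -m crank '{"travel":[[0,0,0],[0,0,0],[0,0,0],[0,0,0],[0,0,0]],"turn":[[0,0,0],[0,0,0],[0,0,0],[0,0,0],[0,0,0]],"gripper":[1,1,1,1,1]}'
```

```text
clock: 3.8
position: [0.4442, 0.3698, 0.0133]
tool_rot: [-3.141, -0.002, -2.912]
force: [-0.1, 0.3, 0.6]
grip_width: 0.0517
finger_force: 0.0
clock: 4.3
position: [0.4453, 0.371, 0.0162]
tool_rot: [3.141, 0.002, -2.912]
force: [-3.4, -2.8, 16.0]
grip_width: 0.0082
finger_force: 98.1
clock: 4.8
position: [0.4453, 0.371, 0.0162]
tool_rot: [3.141, 0.002, -2.912]
force: [-2.2, -1.9, 16.3]
grip_width: 0.0081
finger_force: 98.1
```

```bash
python3 -m crank '{"travel":[[0,0,2],[0,0,5],[0,0,8],[0.6,-2,8],[1.5,-6,8]],"turn":[[0,0,0],[0,0,0],[0,0,0],[0,0,-1],[0,0,-4]],"gripper":[1,1,1,1,1]}' 100
python3 -m crank '{"travel":[[1.1,-4.5,0],[2.2,-9,0],[3.3,-13.5,0],[4.2,-17.5,0],[4.7,-20.4,0]],"turn":[[0,0,-3],[0,0,-6],[0,0,-9],[0,0,-12],[0,0,-12.4]],"gripper":[1,1,1,1,1]}'
python3 -m crank '{"travel":[[0,0,0],[0,0,0],[0,0,0],[0,0,0],[0,0,0]],"turn":[[0,0,0],[0,0,0],[0,0,0],[0,0,0],[0,0,0]],"gripper":[1,1,1,1,1]}'
python3 - <<'E'
from h import *
import cv2
f=bot.grab_frame('wrist');b=f['pixels'][:,:,::-1].copy();np.save('w4.npy',f,allow_pickle=True)
s=bot.observe();print(s['position'],s['force'],s['moment'])
t=bot.grab_frame('top')['pixels'][150:290,230:350,::-1]
cv2.imwrite('pics/w4.png',np.hstack([b[:400,130:510],cv2.resize(t,(343,400),interpolation=cv2.INTER_CUBIC)]))
E
```

```text
clock: 5.3
position: [0.4595, 0.3129, 0.0961]
tool_rot: [3.139, 0.003, -2.978]
force: [1.3, -0.4, -3.6]
grip_width: 0.0088
finger_force: 98.0
clock: 5.8
position: [0.5072, 0.1035, 0.0952]
tool_rot: [-3.141, 0.001, 3.081]
force: [0.6, 0.3, -2.4]
grip_width: 0.0083
finger_force: 98.0
clock: 6.3
position: [0.5064, 0.1074, 0.0944]
tool_rot: [3.141, 0.0, 3.087]
force: [0.1, 0.1, -2.1]
grip_width: 0.0081
finger_force: 98.1
[0.50638553 0.10715009 0.0943174 ] [-0.37474935 -0.61188204 -3.20773561] [-0.02156378  0.01000598 -0.01212726]
```

View pics/w4.png

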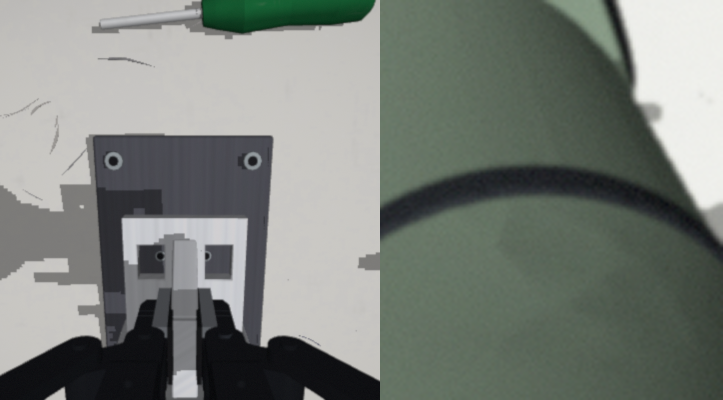

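The bracket is held level. Its foot corners are at about (252,218) and (377,217) in the wrist image, and the holes show through the slots. I'll measure its offset from the fixture in this same frame.

Run:
```python
from h import *
import cv2
f=np.load('w4.npy',allow_pickle=True).item();g=cv2.cvtColor(f['pixels'],cv2.COLOR_RGB2GRAY)
def sub(p): return cv2.cornerSubPix(g,np.array([[p]],np.float32),(3,3),(-1,-1),(3,30,.01))[0,0]
zf=.0944-.0162+.008
R,L=[ray(f,*sub(p),zf) for p in [(252,218),(377,217)]];print('foot',R.round(4),L.round(4),np.linalg.norm(R-L))
h=[ray(f,u+130,v,.016) for u,v in [(113.5,161),(252.5,160)]];print('heads',h[0].round(4),h[1].round(4),np.linalg.norm(h[0]-h[1]))
c=(h[0]+h[1])/2;d=h[1]-h[0];psi=np.arctan2(-d[0],d[1]);print('fix yaw',psi)
e=L-R;print('br yaw',np.arctan2(-e[0],e[1]))
for P in (psi,-.057):
    ex=np.array([np.cos(P),np.sin(P)]);ey=np.array([-ex[1],ex[0]])
    m=((R+L)/2-c)[:2];print('foot end rel fixture x,y',m@ex-.07,m@ey,'bracket origin x',m@ex-.07+.035)
```

```text
foot [0.4651 0.0826 0.0862] [0.4681 0.1367 0.0862] 0.05425841632263355
heads [0.443  0.0681 0.016 ] [0.4471 0.1519 0.016 ] 0.08394040881755896
fix yaw -0.04852340387575571
br yaw -0.05700510993450799
foot end rel fixture x,y -0.04842999317072599 0.0006826709502427445 bracket origin x -0.01342999317072599
foot end rel fixture x,y -0.048436554754137655 0.0008654844712235577 bracket origin x -0.013436554754137651
```

In line: y is +0.8 mm, yaw is good, and the face is at x ≈ 21.6 mm. Lowering.

```bash
python3 -m crank '{"travel":[[0,-0.1,-2],[0,-0.1,-4],[0,-0.1,-5.5],[0,-0.1,-6.2],[0,-0.1,-6.2]],"turn":[[0,0,0],[0,0,0],[0,0,0],[0,0,0],[0,0,0]],"gripper":[1,1,1,1,1]}' 100
python3 -m crank '{"travel":[[0,0,-0.1],[0,0,-0.2],[0,0,-0.3],[0,0,-0.4],[0,0,-0.4]],"turn":[[0,0,0],[0,0,0],[0,0,0],[0,0,0],[0,0,0]],"gripper":[1,1,1,1,1]}'
```

```text
clock: 6.9
position: [0.5061, 0.1055, 0.0317]
tool_rot: [-3.141, -0.001, 3.086]
force: [0.4, -0.4, -2.8]
grip_width: 0.0082
finger_force: 98.2
clock: 7.4
position: [0.5066, 0.1055, 0.0284]
tool_rot: [3.142, 0.0, 3.085]
force: [-1.2, -0.7, -2.3]
grip_width: 0.0083
finger_force: 98.2
```

```bash
python3 -m crank '{"travel":[[0,0,-0.05],[0,0,-0.05],[0,0,-0.1],[0,0,-0.1],[0,0,-0.1]],"turn":[[0,0,0],[0,0,0],[0,0,0],[0,0,0],[0,0,0]],"gripper":[1,1,1,1,1]}' 100
```

```text
clock: 7.9
position: [0.5065, 0.1055, 0.0282]
tool_rot: [3.141, 0.0, 3.085]
force: [-6.1, -0.6, 21.2]
grip_width: 0.0086
finger_force: 101.9
```

```bash
python3 -m crank '{"travel":[[0,0,0],[0,0,0],[0,0,0.04],[0,0,0.04],[0,0,0.04]],"turn":[[0,0,0],[0,0,0],[0,0,0],[0,0,0],[0,0,0]],"gripper":[1,1,1,1,1]}' 100
python3 - <<'E'
from h import *
import cv2
s=bot.observe();print(s['position'],s['force'],s['moment'])
f=bot.grab_frame('wrist');np.save('w5.npy',f,allow_pickle=True);b=f['pixels'][:,:,::-1]
t=bot.grab_frame('side')['pixels'][200:280,260:380,::-1]
cv2.imwrite('pics/w5.png',np.hstack([b[80:480,130:510],cv2.resize(t,(420,400),interpolation=cv2.INTER_CUBIC)]))
E
```

```text
clock: 8.4
position: [0.5065, 0.1055, 0.0282]
tool_rot: [3.142, 0.0, 3.085]
force: [-4.1, -1.5, 12.2]
grip_width: 0.0083
finger_force: 100.0
[0.50651555 0.10545727 0.02819298] [-4.07969327 -1.51920325 12.21681737] [-0.09700109  0.80316675  0.04595044]
```

View pics/w5.png

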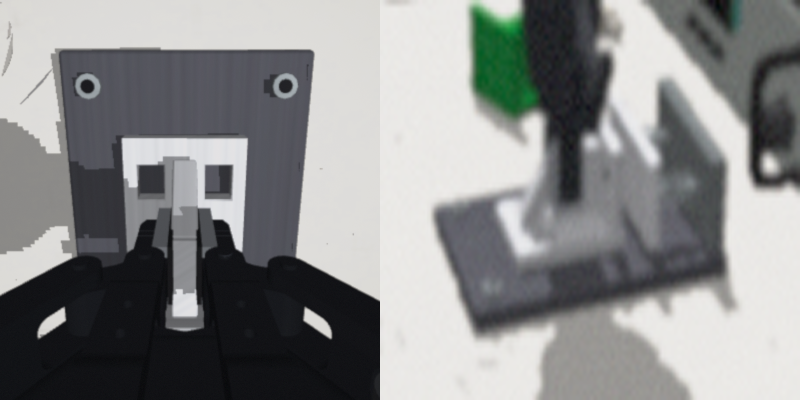

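The foot is flat on the base, central, with the face clear of the buffer. Now slide it towards the buffer.

```bash
python3 -m crank '{"travel":[[0.1,-0.006,0],[0.25,-0.014,0],[0.4,-0.023,0],[0.55,-0.03,0],[0.7,-0.04,0]],"turn":[[0,0,0],[0,0,0],[0,0,0],[0,0,0],[0,0,0]],"gripper":[1,1,1,1,1]}' 100
python3 -m crank '{"travel":[[0.1,-0.006,0],[0.2,-0.011,0],[0.3,-0.017,0],[0.4,-0.023,0],[0.5,-0.028,0]],"turn":[[0,0,0],[0,0,0],[0,0,0],[0,0,0],[0,0,0]],"gripper":[1,1,1,1,1]}'
```

```text
clock: 9.0
position: [0.5111, 0.1052, 0.0282]
tool_rot: [-3.141, -0.004, 3.086]
force: [-21.0, 1.8, 30.7]
grip_width: 0.0088
finger_force: 103.2
clock: 9.5
position: [0.5161, 0.1049, 0.0282]
tool_rot: [-3.141, -0.004, 3.086]
force: [-21.0, 1.5, 30.3]
grip_width: 0.0083
finger_force: 103.2
```

```bash
python3 -m crank '{"travel":[[0,0,0.04],[0,0,0.08],[0,0,0.08],[0.05,-0.003,0.08],[0.1,-0.006,0.08]],"turn":[[0,0,0],[0,0,0],[0,0,0],[0,0,0],[0,0,0]],"gripper":[1,1,1,1,1]}' 100
python3 -m crank '{"travel":[[0.05,-0.003,0],[0.1,-0.006,0],[0.1,-0.006,0],[0.1,-0.006,0],[0.1,-0.006,0]],"turn":[[0,0,0],[0,0,0],[0,0,0],[0,0,0],[0,0,0]],"gripper":[1,1,1,1,1]}'
```

```text
clock: 10.0
position: [0.5196, 0.1047, 0.0284]
tool_rot: [-3.142, -0.0, 3.085]
force: [0.2, -0.5, -1.7]
grip_width: 0.0085
finger_force: 98.3
clock: 10.5
position: [0.5204, 0.1046, 0.0284]
tool_rot: [-3.141, -0.0, 3.086]
force: [-1.1, -0.4, -3.1]
grip_width: 0.0086
finger_force: 98.1
```

```bash
python3 -m crank '{"travel":[[0.05,-0.003,0],[0.1,-0.006,0],[0.15,-0.009,0],[0.2,-0.012,0],[0.2,-0.012,0]],"turn":[[0,0,0],[0,0,0],[0,0,0],[0,0,0],[0,0,0]],"gripper":[1,1,1,1,1]}' 100
python3 -m crank '{"travel":[[0.05,-0.003,0],[0.1,-0.006,0],[0.15,-0.009,0],[0.2,-0.012,0],[0.2,-0.012,0]],"turn":[[0,0,0],[0,0,0],[0,0,0],[0,0,0],[0,0,0]],"gripper":[1,1,1,1,1]}'
```

```text
clock: 11.0
position: [0.5223, 0.1045, 0.0284]
tool_rot: [-3.141, -0.001, 3.086]
force: [-4.3, 0.1, -3.1]
grip_width: 0.0081
finger_force: 98.1
clock: 11.5
position: [0.5238, 0.1044, 0.0284]
tool_rot: [-3.141, -0.001, 3.086]
force: [-7.8, 0.0, 0.8]
grip_width: 0.0084
finger_force: 98.4
```

```bash
python3 -m crank '{"travel":[[0.05,-0.003,0],[0.1,-0.006,0],[0.15,-0.009,0],[0.2,-0.012,0],[0.25,-0.015,0]],"turn":[[0,0,0],[0,0,0],[0,0,0],[0,0,0],[0,0,0]],"gripper":[1,1,1,1,1]}' 100
python3 -m crank '{"travel":[[0,0,-0.02],[0,0,-0.04],[0,0,-0.04],[0,0,-0.04],[0,0,-0.04]],"turn":[[0,0,0],[0,0,0],[0,0,0],[0,0,0],[0,0,0]],"gripper":[1,1,1,1,1]}'
python3 - <<'E'
from h import *
import cv2
s=bot.observe();print(s['clock'],s['position'],s['force'],s['moment'])
f=bot.grab_frame('wrist');np.save('w6.npy',f,allow_pickle=True);b=f['pixels'][:,:,::-1]
t=bot.grab_frame('side')['pixels'][200:280,260:380,::-1]
cv2.imwrite('pics/w6.png',np.hstack([b[80:480,130:510],cv2.resize(t,(420,400),interpolation=cv2.INTER_CUBIC)]))
E
```

```text
clock: 12.0
position: [0.5258, 0.1043, 0.0283]
tool_rot: [-3.141, -0.002, 3.086]
force: [-12.0, 0.1, 3.7]
grip_width: 0.0081
finger_force: 99.0
clock: 12.5
position: [0.5258, 0.1043, 0.0282]
tool_rot: [-3.141, -0.002, 3.086]
force: [-12.5, -0.4, 8.9]
grip_width: 0.0084
finger_force: 100.2
12.5 [0.52582733 0.1042778  0.02824234] [-12.49429588  -0.37896871   8.93080185] [0.01429256 2.56669641 0.06699517]
```

View pics/w6.png

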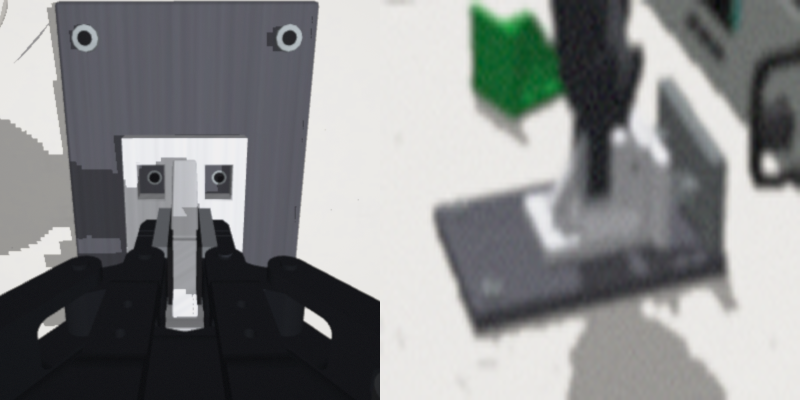

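The final view shows both screw holes mid-slot, at crop pixels (154,177) and (219,177), with the foot flat. Buffer travel is about 5.8 mm, and the wrist reads 12.5 N push and 9 N down, steady. Handing in.

```bash
python3 -c "
from workcell import bot
print(bot.job_done())"
```

```text
the job is handed in; nothing more can be done
None
```

I handed the job in with the bracket held flat and in line on the base, pressed against the buffer at about 12 N (pushed in about 5.8 mm), and both screw holes visible in its slots; the hand-in returned no verdict.

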